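Spot-check a processor's temperature under the heater head

TASK

Take the infrared thermometer from its holder without pulling its trigger and, reaching in at a slant under the side of the rework head, point it at the middle of the processor's silver lid from 5 to 10 cm away and no flatter than 50 degrees from vertical. Once on target squeeze the trigger fully and hold steady for two seconds, then let the trigger out before you look away, so that the reading is kept, and stand the thermometer back fully home in its holder and let go. Do not touch the board or the rework station, do not drop the thermometer, and leave everything else on the bench where it is.

Things in the scene. Friction and masses are not known exactly. Their poses are not given: they have to be found in the camera images.
- thermo: Yellow and black infrared thermometer stick, 140 mm long, nose down in its holder. Origin: centre of the nose face (lens); z runs up the stick, so it looks along its own -z. Above 63 mm it is yellow, 24 (x) by 26 mm (y); below, 22 by 24 mm; the last 20 mm a round 21 mm nose. 0.12 to 0.19 kg, centre of mass 90 mm from the nose. Red trigger on the +x side; -x side flat.
- trigger (a joint): The red sprung trigger, 16 mm wide (y), 26 mm tall. 0 = out (31 mm over trigger and body, along x), 0.004 m = fully in. It stays out under less than 8 N and is fully in at 15 N: gripping the stick by trigger and back with about 5 N leaves it out, 20 N or more pulls it. It springs out when the grip is eased back to about 5 N; opened wider than 31 mm, the fingers let the stick go.
- trigger_face (a point): Centre of the trigger's outer face: 92 mm above the nose, 19 mm to +x of the stick's axis when out.
- holder: Black bench holder with a yellow tag, fixed to the bench, 85 x 85 mm steel foot, an open-topped pocket 34 mm (x) by 32 mm (y) inside, 4 mm walls, rim 67 mm above the bench. Origin: centre of its underside, z up.
- pocket (a point): Centre of the pocket's floor, 12 mm above the bench and 55 mm below the rim. The nose face rests on it.
- chip (a point): Centre of the top of the processor's silver heat spreader, 30 x 30 mm, on the green board; the target. 106 mm above the bench, facing straight up.
- board: Green circuit board (190 x 150 mm) in two aluminium clamp bars on the station; fixed. Origin 36 mm below the chip's top. Its parts rise at most 6 mm, the clamp screws 10 mm, above the chip's top.
- station: Black rework station, fixed: base 300 (x) x 420 (y) x 70 mm, origin at the centre of its underside. A 60 mm column 125 mm to +y and 40 mm to +x of the origin carries a boom (from 55 mm to -y to 205 mm to +y of the origin, 320 to 380 mm above the bench). The heater head hangs from it over the chip.
- head_edge (a point): Middle of the lower edge, on the station's -y side, of the black heater head: a box 120 mm (x), 130 mm (from this edge to the station's +y), 150 mm tall, underside 205 mm above the bench and 99 mm above the chip. The edge reaches 25 to 55 mm past the chip's centre to the station's -y, the open side.
- head (a joint): Where the head is locked on its boom, 0 to 0.012 m, towards the station's -y. Stays put.
- tub: Bystander: clear plastic tub of scrap chips, 96 mm across, 50 mm tall. Origin at its underside.
- red_bowl: Bystander: red plastic bowl, 100 mm across, 45 mm tall. Origin at its underside.
- flux: Bystander: small amber bottle, 36 mm across, 75 mm tall. Origin at its underside.
- heatsink: Bystander: finned aluminium heat sink, 60 x 60 x 30 mm. Origin at its underside.
- spool: Bystander: blue solder spool standing on end, 54 mm across, 44 mm tall. Origin at its underside.

How it is judged:
By the outcome, as a careful person would: the job done as asked, in the order asked, and still so for the second after the job is handed in, with the robot touching nothing.
It also fails if it takes over 64 s, if anything falls off the work surface, if the arm or the gripper's body presses on something with over 40 N, if the wrist force passes 120 N, or if a joint passes its speed limit or range.

ROBOT

A 7-joint arm with a two-finger parallel gripper is mounted at the origin on the work surface. World frame = base frame: x ahead of the robot, y to its left, z up, the work surface at z = 0. Lengths are in m, angles in rad, forces in N, time in s.
With the tool pointing down it reaches from about 0.35 to 0.9 m from the base axis. Payload 8.1 kg.
Tool frame: the origin (TCP) lies at the centre of the arm's flange, where the gripper is bolted on; the fingertips stand 173 mm ahead of it and the grasp point (between the pads) lies 155 mm ahead of it; z points along the fingers, y is the line along which they close (so a half turn about z gives the same grasp; the last joint's range is limited). The gripper opens to 85 mm and grips with 20 to 120 N. Pads are 22 mm wide; open, the fingers measure 114 mm over their backs; the gripper's body (76 mm by 85 mm) begins 54 mm behind the grasp point. The pads swing forward as they close: fully open they stand 13 mm farther back than shut.
Start: joints at [-1.369, 0.434, 0.025, 1.573, -0.012, 1.134, -0.075], TCP at [0.188, 0.596, 0.405] pointing down, gripper open.
Joint ranges: [-2.62, 2.62], [-0.44, 2.09], [-1.27, 1.32], [0.08, 2.57], [-1.32, 4.46], [0.12, 2], [-2.74, 2.74]. Speed limits (rad/s): [2.22, 2.22, 3.01, 3.01, 3.14, 3.14, 3.14].

INTERFACE

Orientations are given as a unit quaternion [w, x, y, z].
In Python, from workcell import ctrl, imaging, finder gives the robot as it stands. Calls block until the motion is done:
- ctrl.move_ptp(position, orientation): joint-space move of the TCP to a pose.
- ctrl.move_straight(position, rotation=None, velocity=0.15): straight line of the TCP; rotation=None keeps the orientation; velocity is the mean speed in m/s.
- ctrl.goto_joints(angles): joint-space move.
- ctrl.gripper_to(opening, force=None): finger opening in m; force is the grip in N (None keeps the last); returns when the fingers have stopped.
- ctrl.pause(seconds).
- ctrl.solve_ik(position, orientation): joint angles nearest the present ones, or None.
- imaging.get_image(name): name is "scene" or "top" or "wrist"; returns a dict with "color" (400x640x3 uint8, red, green, blue), "range_z" (400x640 float32, m along the optical axis (not along the pixel's ray), 0 where there is no reading), "camera_matrix" (3x3 intrinsics, pixels), "distortion" ([k1, k2, p1, p2, k3] as OpenCV has them; the pictures are not rectified), "pose" (4x4, takes a point from camera to world coordinates); the wrist camera has in their place "T_tool_cam" (4x4, takes a point from camera to tool coordinates, whose origin is the TCP and whose axes are the flange's). Camera axes: x right, y down, z forward; pixel columns grow to the right and rows downward; lengths in m; the calibration is good to about 2 mm. A picture is of the moment at which its call begins: read the wrist's pose just before it.
A pose or a line that the arm cannot do raises ctrl.PlanningError and nothing moves.
- ctrl.close_job(): hands the job in; it is judged then, once.
Trained networks look in a picture, given as the dict that the camera call returned (one of the last four; its "shot" number tells which), for a name from the list of things; names that differ only in an ending like _2 or _b are one class to them, and where a whole thing is asked for, a point or a joint stands for the part that bears it (a point fixed in the world has none). Each returns a list of dicts, best first, with "confidence" (0 to 1); they miss things now and then, are a little off and sometimes report something else, mostly with a low value. They report only what shows in the picture. A call takes as long as a camera call.
- finder.spot_in(picture, name): "xy" ([column, row] in pixels, amid what is visible of it).
- finder.outline_of(picture, name): "mask" (400x640 bool, what is visible of it) and "xy" ([column, row] in pixels, amid what is visible of it).
Readings, each from a call of its own:
- ctrl.current_t(): time.
- ctrl.current_qpos(): joint angles.
- ctrl.current_qd(): joint speeds.
- ctrl.current_effort(): joint torques, N m.
- ctrl.current_position(): TCP position.
- ctrl.current_ee_rot(): TCP orientation.
- ctrl.current_contact_force(): force on the tool from outside, world axes, zero at the start.
- ctrl.current_wrist_torque(): the same for the moment, N m.
- ctrl.current_gripper_width(): finger opening in m.
- ctrl.current_gripper_force(): force on a finger pad.
Only numpy, scipy, OpenCV 4.12 (cv2) and the standard library are available. Lean on these libraries where they do the work, as an engineer would, in place of code of your own. Each camera call takes 0.05 s, during which the arm holds its last target. There are 200 camera calls.

## Working session

There is one attempt and no reset: what is moved stays moved. The work goes in short steps, each a Python script; the robot and the scene stay as the last script left them, time stands still between calls to the robot, and variables do not carry over. Pictures are saved under pics/ and viewed, at most 10 in all, crops included, and the job is handed in when it is done.

```bash
ls; mkdir -p pics; cat > h.py <<'E'
import numpy as np, cv2
from workcell import ctrl, imaging, finder
from scipy.spatial.transform import Rotation as R
def Rq(q): return R.from_quat([q[1],q[2],q[3],q[0]])
def toq(r):
    q=r.as_quat(); return [q[3],q[0],q[1],q[2]]
def cam(name):
    p=np.array(ctrl.current_position()); r=Rq(ctrl.current_ee_rot()).as_matrix()
    im=imaging.get_image(name)
    if 'pose' in im: T=np.array(im['pose'])
    else:
        B=np.eye(4);B[:3,:3]=r;B[:3,3]=p;T=B@np.array(im['T_tool_cam'])
    im['T']=T; return im
def cloud(im):
    "world point per pixel (400,640,3), nan where no reading"
    v,u=np.mgrid[0:400,0:640]
    K=np.array(im['camera_matrix']);d=np.array(im['distortion'])
    n=cv2.undistortPoints(np.stack([u,v],-1).reshape(-1,1,2).astype(np.float64),K,d).reshape(400,640,2)
    z=im['range_z'].astype(float).copy();z[z==0]=np.nan
    P=np.stack([n[...,0]*z,n[...,1]*z,z],-1)
    return P@im['T'][:3,:3].T+im['T'][:3,3]
def ray(im,xy):
    n=cv2.undistortPoints(np.array([[xy]],float),np.array(im['camera_matrix']),np.array(im['distortion']))[0,0]
    d=im['T'][:3,:3]@np.array([n[0],n[1],1]);return im['T'][:3,3],d/np.linalg.norm(d)
def save(im,n): cv2.imwrite(f'pics/{n}.png',im['color'][...,::-1])
E
cat > a.py <<'E'
from h import *
for c in ['scene','top','wrist']:
    im=cam(c);save(im,c+'0');P=cloud(im);print(c,im['T'][:3,3].round(3),im['T'][:3,2].round(2))
    for n in ['thermo','trigger','trigger_face','holder','pocket','chip','board','station','head_edge','head','tub','red_bowl','flux','heatsink','spool']:
        o=finder.outline_of(im,n) if n not in('trigger_face','pocket','chip','head_edge') else finder.spot_in(im,n)
        for k in o[:1]:
            x=k['xy'];q=P[int(x[1]),int(x[0])]
            s=''
            if 'mask' in k:
                m=P[k['mask']];s=(np.nanpercentile(m,2,axis=0).round(3),np.nanpercentile(m,98,axis=0).round(3))
            print(n,round(k['confidence'],2),np.round(x),q.round(3),s)
print(ctrl.current_t())
E
python3 a.py; python3 -c "
import cv2,numpy as np
cv2.imwrite('pics/st.png',np.vstack([cv2.resize(cv2.imread('pics/%s0.png'%c),(480,300)) for c in('scene','top')]))"
```

```text
pics
workcell.py
scene [ 1.004 -0.156  0.796] [-0.57  0.06 -0.82]
thermo 0.8 [271. 178.] [ 0.485 -0.204  0.122] (array([ 0.459, -0.219,  0.056]), array([ 0.488, -0.187,  0.154]))
holder 0.6 [276. 203.] [ 0.499 -0.201  0.046] (array([ 0.452, -0.252,  0.004]), array([ 0.521, -0.157,  0.067]))
pocket 0.82 [274. 200.] [ 0.494 -0.206  0.047] 
chip 0.94 [409. 233.] [0.639 0.083 0.102] 
board 0.72 [411. 231.] [0.632 0.087 0.101] (array([0.497, 0.015, 0.094]), array([0.726, 0.182, 0.113]))
station 0.86 [469. 199.] [0.669 0.147 0.267] (array([ 0.47 , -0.059,  0.028]), array([0.771, 0.331, 0.382]))
head_edge 0.77 [438. 168.] [0.656 0.07  0.345] 
head 0.87 [440. 166.] [0.657 0.073 0.351] (array([0.549, 0.044, 0.218]), array([0.687, 0.18 , 0.385]))
tub 0.83 [239. 254.] [ 0.619 -0.29   0.022] (array([ 0.578, -0.334,  0.007]), array([ 0.668, -0.25 ,  0.05 ]))
red_bowl 0.68 [203. 185.] [ 0.405 -0.389  0.011] (array([ 0.391, -0.422,  0.002]), array([ 0.482, -0.335,  0.046]))
flux 0.69 [277. 281.] [ 0.702 -0.202  0.055] (array([ 0.686, -0.215,  0.009]), array([ 0.712, -0.183,  0.076]))
heatsink 0.87 
[... 864 characters left out ...]
] [0.585 0.103 0.36 ] (array([0.536, 0.046, 0.217]), array([0.673, 0.184, 0.386]))
tub 0.75 [404. 178.] [ 0.624 -0.303  0.02 ] (array([ 0.581, -0.336,  0.002]), array([ 0.665, -0.25 ,  0.052]))
red_bowl 0.86 [438. 256.] [ 0.434 -0.387  0.006] (array([ 0.392, -0.421,  0.002]), array([ 0.481, -0.335,  0.047]))
flux 0.63 [362. 150.] [ 0.683 -0.193  0.065] (array([ 0.673, -0.212,  0.016]), array([ 0.702, -0.181,  0.077]))
heatsink 0.76 [383. 135.] [ 0.736 -0.247  0.027] (array([ 0.702, -0.287, -0.001]), array([ 0.776, -0.213,  0.032]))
spool 0.91 [334. 276.] [ 0.38  -0.129  0.047] (array([ 0.359, -0.153,  0.04 ]), array([ 0.406, -0.105,  0.048]))
wrist [0.112 0.619 0.375] [ 0.29 -0.09 -0.95]
2.4
```

View pics/st.png

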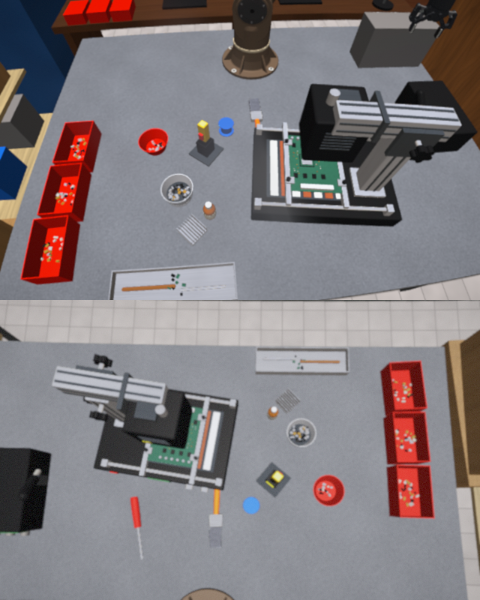

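```bash
cat > b.py <<'E'
from h import *
q0=ctrl.current_ee_rot();r0=Rq(q0)
print('R0',r0.as_matrix().round(2).tolist())
ctrl.move_ptp([0.188,0.5,0.62],q0)
im=cam('wrist');print('Ttc',np.array(im['T_tool_cam']).round(3).tolist(), np.diag(im['camera_matrix']))
def look(p,tgt,name,names,roll=0.):
    z=np.array(tgt)-p
    z/=np.linalg.norm(z)
    # choose roll nearest feasible
    best=None
    for a in np.linspace(-np.pi,np.pi,24,endpoint=False):
        x=np.cross([0,1,.1],z);x/=np.linalg.norm(x);y=np.cross(z,x)
        r=R.from_matrix(np.stack([x,y,z],1))*R.from_euler('z',a)
        j=ctrl.solve_ik(list(p),toq(r))
        if j is None: continue
        c=np.abs(np.array(j)-ctrl.current_qpos()).sum()
        if best is None or c<best[0]: best=(c,r,a,j)
    if best is None: print('noik',name);return
    ctrl.move_ptp(list(p),toq(best[1]))
    im=cam('wrist');save(im,name);np.savez('pics/'+name,T=im['T'],z=im['range_z'],K=im['camera_matrix'],d=im['distortion'],c=im['color'])
    P=cloud(im);print(name,best[2],np.round(best[3],2),ctrl.current_t())
    for n in names:
        for k in finder.spot_in(im,n)[:1]:
            x=k['xy'];print(n,round(k['confidence'],2),np.round(x,1),P[int(x[1]),int(x[0])].round(3))
T=['thermo','trigger','trigger_face','holder','pocket']
C=['chip','head_edge','board']
look(np.array([.40,-.2,.5]),[.46,-.2,.1],'w1',T)
look(np.array([.44,-.34,.42]),[.465,-.2,.1],'w2',T)
look(np.array([.6,-.28,.38]),[.635,.07,.12],'c1',C)
look(np.array([.52,-.22,.34]),[.635,.07,.12],'c2',C)
E
python3 b.py;python3 -c "
import cv2,numpy as np
L=lambda n:cv2.resize(cv2.imread('pics/%s.png'%n),(400,250))
cv2.imwrite('pics/m.png',np.vstack([np.hstack([L('w1'),L('w2')]),np.hstack([L('c1'),L('c2')])]))"
```

```text
R0 [[-0.95, 0.3, -0.0], [0.3, 0.95, 0.0], [0.0, 0.0, -1.0]]
Ttc [[0.0, -0.952, -0.306, 0.079], [1.0, 0.0, 0.0, -0.001], [0.0, -0.306, 0.952, 0.03], [0.0, 0.0, 0.0, 1.0]] [316.10562691 316.10562691   1.        ]
w1 1.5707963267948966 [-1.12 -0.3   1.26  1.94  0.29  1.16  0.03] 6.075
thermo 0.58 [333.7 172.9] [ 0.463 -0.195  0.152]
holder 0.71 [314.9 149.5] [ 0.457 -0.188  0.04 ]
pocket 0.55 [315.  153.5] [ 0.455 -0.189  0.063]
w2 2.879793265790643 [-0.03  0.6   1.15  1.7  -0.77  1.6  -0.01] 7.75
trigger 0.75 [337.4 164.9] [ 0.484 -0.215  0.116]
trigger_face 0.8 [337.4 165.3] [ 0.484 -0.216  0.117]
holder 0.62 [361.  171.8] [ 0.479 -0.226  0.059]
pocket 0.82 [361.  172.5] [ 0.478 -0.227  0.06 ]
c1 2.617993877991494 [ 0.14  0.79  0.78  1.44 -1.13  1.91  0.04] 8.875
chip 0.78 [311.1 171.1] [0.611 0.095 0.103]
head_edge 0.59 [177.4 115.6] [0.606 0.048 0.309]
board 0.7 [308.7 177. ] [0.603 0.088 0.108]
c2 -3.141592653589793 [ 0.03  0.67  0.85  1.87 -1.24  1.67 -0.04] 9.575
chip 0.75 [314.9 197.9] [0.603 0.089 0.106]
head_edge 0.82 [138.1 151. ] [0.596 0.049 0.308]
board 0.66 [314.8 201.6] [0.598 0.087 0.107]
```

View pics/m.png

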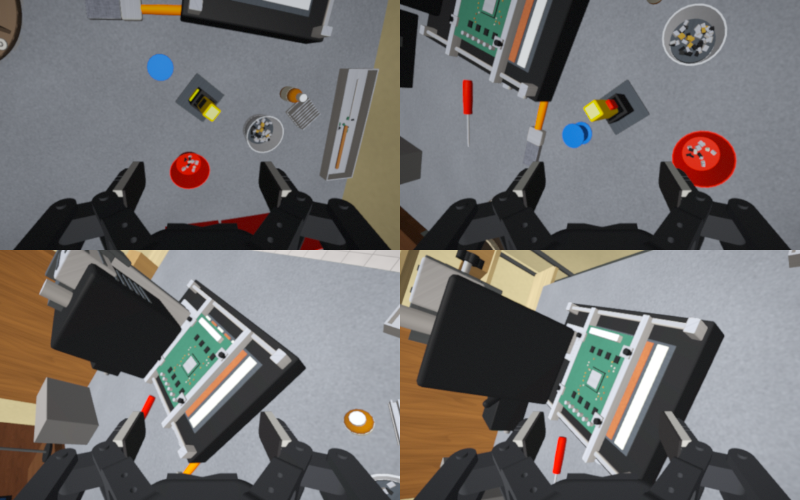

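```bash
cat > d.py <<'E'
from h import *
def load(n):
    d=np.load(f'pics/{n}.npz');im=dict(T=d['T'],range_z=d['z'],camera_matrix=d['K'],distortion=d['d'],color=d['c']);return im,cloud(im),cv2.cvtColor(d['c'],cv2.COLOR_RGB2HSV).astype(int)
def rect(p):
    r=cv2.minAreaRect((p*1000).astype(np.float32));return np.round(r[0],1),np.round(r[1],1),round(r[2],1)
for n in ['w1','w2']:
    im,P,h=load(n)
    near=np.hypot(P[...,0]-.465,P[...,1]+.2)<.085
    yel=near&(abs(h[...,0]-27)<8)&(h[...,1]>120)&(h[...,2]>60)
    red=near&((h[...,0]<6)|(h[...,0]>174))&(h[...,1]>140)&(P[...,2]>.07)&(P[...,2]<.15)
    Z=P[yel][:,2];print(n,'yel',yel.sum(),'z',np.percentile(Z,[5,50,95,99]).round(3),'red',red.sum(),P[red].mean(0).round(4) if red.sum() else '')
    zt=np.percentile(Z,95);t=yel&(P[...,2]>zt-.006)
    print(' top',t.sum(),rect(P[t][:,:2]),P[t].mean(0).round(4))
    b=yel&(P[...,2]<zt-.008)&(P[...,2]>.09)
    if b.sum(): 
        for lo in np.arange(.09,.145,.01):
            s=b&(P[...,2]>lo)&(P[...,2]<lo+.01)
            if s.sum()>5: print('  slice',lo.round(2),s.sum(),P[s].mean(0).round(4),rect(P[s][:,:2]))
    f=near&(P[...,2]>.003)&(P[...,2]<.02)&(h[...,2]<130);print(' foot',f.sum(),rect(P[f][:,:2]))
    rim=near&(P[...,2]>.058)&(P[...,2]<.072);print(' rim',rim.sum(),rect(P[rim][:,:2]),np.percentile(P[rim][:,2],90).round(4))
for n in ['c1','c2']:
    im,P,h=load(n)
    g=(h[...,1]<60)&(h[...,2]>100)&(np.hypot(P[...,0]-.607,P[...,1]-.09)<.035)&(abs(P[...,2]-.105)<.006)
    nl,lab,st,ce=cv2.connectedComponentsWithStats(g.astype(np.uint8))
    for i in np.argsort(-st[1:,4])[:3]+1:
        m=lab==i;print(n,'lid',st[i],ce[i].round(1),P[m].mean(0).round(4),rect(P[m][:,:2]))
    hd=(h[...,2]<90)&(P[...,2]>.18)&(P[...,2]<.36)&(abs(P[...,0]-.6)<.12)&(P[...,1]>-.02)&(P[...,1]<.13)
    p=P[hd];print(' head z',np.percentile(p[:,2],[.5,2,50]).round(3))
    s=p[(p[:,2]<.28)&(p[:,2]>.215)];print('  ',rect(s[:,:2]),s.min(0).round(3),s.max(0).round(3))
crops=[]
for n,(u,v) in dict(w1=(325,160),w2=(350,170),c1=(308,180),c2=(310,205)).items():
    c=cv2.imread(f'pics/{n}.png')[v-50:v+50,u-65:u+65];crops.append(cv2.resize(c,(390,300),interpolation=cv2.INTER_NEAREST))
cv2.imwrite('pics/cr.png',np.vstack([np.hstack(crops[:2]),np.hstack(crops[2:])]))
E
python3 d.py
```

```text
w1 yel 669 z [0.027 0.141 0.153 0.154] red 0 
 top 296 (array([ 468.2, -203.7]), array([25.9, 24.2]), 51.2) [ 0.4667 -0.2018  0.1519]
  slice 0.09 10 [ 0.4681 -0.1913  0.0938] (array([ 463.7, -195.2]), array([28.3, 11.6]), 20.0)
  slice 0.1 16 [ 0.4643 -0.1944  0.1048] (array([ 463.6, -195.2]), array([28.5, 11.9]), 20.3)
  slice 0.11 16 [ 0.4629 -0.1952  0.1154] (array([ 463.2, -196.1]), array([28.5, 11.8]), 24.6)
  slice 0.12 43 [ 0.4614 -0.1953  0.1254] (array([ 463.5, -195.3]), array([28.3, 12. ]), 21.0)
  slice 0.13 58 [ 0.4611 -0.1957  0.1349] (array([ 463.2, -195.6]), array([28.2, 11.4]), 22.9)
  slice 0.14 33 [ 0.4615 -0.1952  0.1427] (array([ 463.3, -195.4]), array([27.8, 10.9]), 22.0)
 foot 1927 (array([ 454.7, -201.3]), array([ 98.1, 109.5]), 50.0)
 rim 319 (array([ 468.3, -204.7]), array([40. , 42.4]), 50.4) 0.0686
w2 yel 891 z [0.083 0.143 0.153 0.154] red 190 [ 0.4822 -0.2161  0.111 ]
 top 387 (array([ 469.3, -204.8]), array([25.2, 24.3]), 50.1) [ 0.4707 -0.2074  0.152 ]
  slice 0.09 34 [ 0.4651 -0.2164  0.0951] (array([ 463.1, -215.2]), array([ 3.5, 21.1]), 62.0)
  slic
[... 839 characters left out ...]
24 180   3   3   4] [325.2 180.8] [0.6144 0.0599 0.1043] (array([614.4,  60.1]), array([3.5, 1.1]), 81.5)
 head z [0.212 0.216 0.305]
   (array([616.8,  63.8]), array([148.1,  71.2]), 27.8) [0.535 0.04  0.215] [0.666 0.13  0.28 ]
c2 lid [299 191  24  32 468] [310.4 206.4] [0.591  0.0898 0.1071] (array([590.9,  92.7]), array([35.1, 31.8]), 82.5)
c2 lid [301 189   4   5  15] [302.5 190.7] [0.6068 0.1166 0.1043] (array([606.7, 116.9]), array([6.8, 3.7]), 72.9)
c2 lid [333 192   3   4   7] [333.9 193.1] [0.6138 0.0604 0.1042] (array([613.6,  60.2]), array([1.7, 3.7]), 82.3)
 head z [0.21  0.215 0.304]
   (array([593.3,  51.3]), array([  7.8, 119.1]), 81.8) [0.535 0.04  0.215] [0.653 0.064 0.28 ]
```

View pics/cr.png

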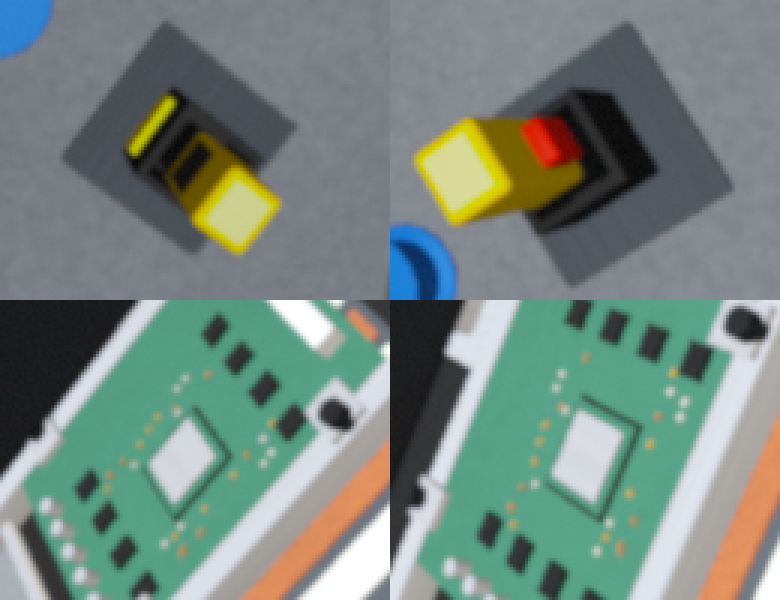

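```bash
cat > plan.py <<'E'
from h import *
TH=np.array([.4692,-.2046]);YAW=np.deg2rad(-39.5)
CHIP=np.array([.591,.0903,.106]);SY=np.deg2rad(-8.2);TILT=np.deg2rad(45);D=.073
L=.155+.092
def frame(z,y):
    return R.from_matrix(np.stack([np.cross(y,z),y,z],1))
def plan(s):
    """s=+1: tool y along the stick's +x. grasp and aim poses"""
    sx=np.array([np.cos(YAW),np.sin(YAW),0])
    rg=frame(np.array([0,0,-1.]),s*sx)
    pg=np.r_[TH+.0035*sx[:2],.104+.155]
    hx=np.array([np.cos(SY),np.sin(SY),0]);hy=np.array([-hx[1],hx[0],0])
    za=np.sin(TILT)*hy-np.array([0,0,np.cos(TILT)])
    ra=frame(za,s*hx)
    aim=lambda d,off=.0024:CHIP-za*(d+L)+off*hx
    return pg,rg,aim,ra,za
E
cat > e.py <<'E'
from plan import *
for n in ['c1','c2']:
    d=np.load(f'pics/{n}.npz');im=dict(T=d['T'],camera_matrix=d['K'],distortion=d['d'])
    o,v=ray(im,dict(c1=(303.1,183.1),c2=(310.4,206.4))[n]);print(n,'chip at z=.106',(o+v*(.106-o[2])/v[2]).round(4))
for s in (1,-1):
    pg,rg,aim,ra,za=plan(s)
    print(s)
    for p,r in [(pg+[0,0,.15],rg),(pg,rg),(aim(.22),ra),(aim(D),ra)]:
        j=ctrl.solve_ik(list(p),toq(r));print(np.round(p,3),None if j is None else np.round(j,2))
E
python3 e.py
```

```text
c1 chip at z=.106 [0.5911 0.0914 0.106 ]
c2 chip at z=.106 [0.5909 0.0909 0.106 ]
1
[ 0.472 -0.207  0.409] [-0.53  0.42  1.17  1.89 -0.43  1.12  0.11]
[ 0.472 -0.207  0.259] [-0.38  0.64  1.02  2.05 -0.73  0.87  0.38]
[ 0.546 -0.237  0.436] [ 0.07  0.56  0.73  1.59 -0.95  1.71  0.83]
[ 0.561 -0.134  0.332] [-0.09  0.61  0.69  1.81 -1.07  1.48  0.92]
-1
[ 0.472 -0.207  0.409] [ 1.08  0.45 -1.06  1.77  0.42  1.17  2.35]
[ 0.472 -0.207  0.259] [-0.48  0.79  1.26  2.06 -0.92  1.02 -2.57]
[ 0.546 -0.237  0.436] [-0.14  0.75  1.19  1.61 -1.12  1.97 -2.13]
[ 0.561 -0.134  0.332] [-0.3   0.79  1.11  1.82 -1.22  1.75 -2.08]
```

```bash
sed -i 's/.0903,.106/.0911,.106/' plan.py; cat > g.py <<'E'
from plan import *
pg,rg,aim,ra,za=plan(1)
ctrl.gripper_to(.055,20)
ctrl.move_ptp(list(pg+[0,0,.12]),toq(rg))
ctrl.move_straight(list(pg),velocity=.1)
print('pos',np.round(np.array(ctrl.current_position())-pg,4),ctrl.current_contact_force())
w=.034
while w>.027:
    ctrl.gripper_to(w,20)
    f=ctrl.current_gripper_force();print(round(w,4),round(ctrl.current_gripper_width(),4),round(f,2))
    if f>4.5: break
    w-=.0005
print(ctrl.current_t());im=cam('wrist');save(im,'g1')
E
python3 g.py
```

```text
pos [ 0.0002 -0.0001  0.0005] [-0.40313295 -0.41544773 -0.72162275]
0.034 0.0342 0.0
0.0335 0.0334 0.31
0.033 0.0331 2.49
0.0325 0.0328 4.06
0.032 0.0321 4.38
0.0315 0.0316 4.7
13.6583
```

View pics/g1.png

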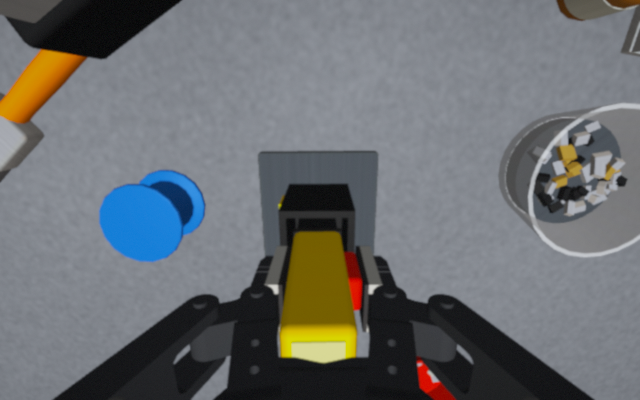

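```bash
cat > l.py <<'E'
from plan import *
pg,rg,aim,ra,za=plan(1)
for w in (.0313,.031,.0308):
    ctrl.gripper_to(w,20);f=ctrl.current_gripper_force();print(w,round(ctrl.current_gripper_width(),4),round(f,2))
    if f>5.2: break
ctrl.move_straight(list(pg+[0,0,.02]),velocity=.05)
print(round(ctrl.current_gripper_width(),4),ctrl.current_gripper_force(),ctrl.current_contact_force(),ctrl.current_t());im=cam('wrist');save(im,'g2')
E
python3 l.py
```

```text
0.0313 0.0315 4.85
0.031 0.0315 5.03
0.0308 0.0312 5.14
0.0309 6.468011252582073 [-0.81073241  0.19878373 -1.89930914] 14.9083
```

View pics/g2.png

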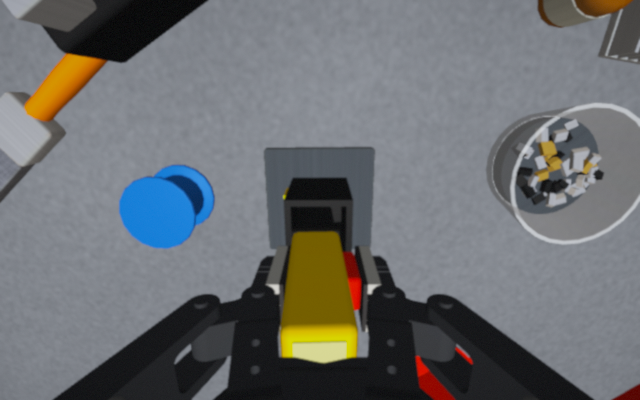

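```bash
cat > m.py <<'E'
from plan import *
pg,rg,aim,ra,za=plan(1)
st=lambda t:print(t,round(ctrl.current_gripper_width(),4),round(ctrl.current_gripper_force(),2),np.round(ctrl.current_contact_force(),1),ctrl.current_t())
ctrl.move_straight(list(pg+[0,0,.14]),velocity=.1);st('lift')
ctrl.move_straight(list(aim(.20)),toq(ra),velocity=.06);st('standoff')
im=cam('wrist');save(im,'g3')
for n in('thermo','trigger'):
    for k in finder.spot_in(im,n)[:1]:print(n,k)
im=cam('scene');save(im,'s3')
a=cv2.imread('pics/g3.png')[200:,160:480];b=cv2.imread('pics/s3.png')[100:300,220:540]
cv2.imwrite('pics/v3.png',cv2.resize(np.hstack([a,b]),(800,250)))
E
python3 m.py
```

```text
lift 0.0308 6.47 [-0.5 -0.8 -1.6] 16.3083
standoff 0.031 6.47 [ 1.1  0.8 -1.6] 17.8083
thermo {'xy': [320.2, 293.8], 'confidence': 0.69}
trigger {'xy': [350.5, 275.4], 'confidence': 0.66}
```

View pics/v3.png

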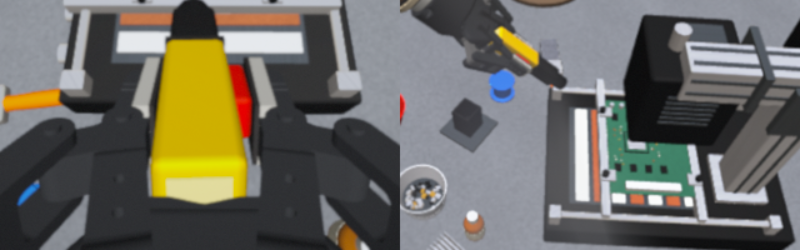

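```bash
cat > t.py <<'E'
from plan import *
def stick():
    p=np.array(ctrl.current_position());r=Rq(ctrl.current_ee_rot()).as_matrix()
    im=cam('wrist');P=(cloud(im)-p)@r
    h=cv2.cvtColor(im['color'],cv2.COLOR_RGB2HSV).astype(int)
    m=(abs(h[...,0]-27)<8)&(h[...,1]>120)&(h[...,2]>60)&(abs(P[...,1])<.03)&(P[...,2]<.3)
    m&=(P[...,2]>.112)&(P[...,0]>.004)
    q=P[m];print('n',len(q),'z',np.percentile(q[:,2],[1,99]).round(4))
    A=np.c_[q[:,2]-.155,q[:,1],np.ones(len(q))]
    c=np.linalg.lstsq(A,q[:,0],rcond=None)[0];print('face x slope z,y, x0',c.round(4))
    zs=[];ys=[]
    for v in range(400):
        s=P[v][m[v]]
        if len(s)>20: zs.append(s[:,2].mean());ys.append((s[:,1].min()+s[:,1].max())/2)
    print('mid y slope,y0',np.polyfit(np.array(zs)-.155,ys,1).round(4),len(zs))
    n=(h[...,2]<90)&(abs(P[...,1])<.02)&(abs(P[...,0])<.03)&(P[...,2]>.195)&(P[...,2]<.27)
    q=P[n];print('dark nose',len(q),q.mean(0).round(4) if len(q) else'',np.percentile(q[:,2],[1,99]).round(4) if len(q) else '', np.percentile(q[:,1],[2,98]).round(4) if len(q) else '',q[:,0].max().round(4))
if __name__=='__main__': stick()
E
python3 t.py
```

```text
n 5061 z [0.1123 0.1771]
face x slope z,y, x0 [0.0034 0.0202 0.0137]
mid y slope,y0 [-0.0342 -0.004 ] 87
dark nose 620 [ 0.0126 -0.0058  0.2117] [0.1953 0.2395] [-0.0155  0.0043] 0.0136
```

```bash
cat > u.py <<'E'
from plan import *
p=np.array(ctrl.current_position());r=Rq(ctrl.current_ee_rot()).as_matrix()
im=cam('wrist');P=(cloud(im)-p)@r
h=cv2.cvtColor(im['color'],cv2.COLOR_RGB2HSV).astype(int)
g=(h[...,1]<50)&(h[...,2]>90)&(abs(P[...,1])<.04)&(P[...,2]>.12)&(P[...,2]<.19)&(abs(P[...,0])<.03)
for sgn in(1,-1):
    m=g&(P[...,1]*sgn>0.008)
    q=P[m];print('pad',sgn,len(q),q.min(0).round(4),q.max(0).round(4))
    for lo in np.arange(.13,.18,.01):
        s=q[(q[:,2]>lo)&(q[:,2]<lo+.01)]
        if len(s)>5: print(' ',lo.round(2),np.percentile(s[:,1],[3,50,97]).round(4))
for c in('scene','top'):
    im=cam(c);P=(cloud(im)-p)@r;h=cv2.cvtColor(im['color'],cv2.COLOR_RGB2HSV).astype(int)
    m=(abs(h[...,0]-27)<8)&(h[...,1]>120)&(h[...,2]>60)&(abs(P[...,1])<.03)&(abs(P[...,0])<.03)&(P[...,2]>.1)&(P[...,2]<.3)
    d=(h[...,2]<80)&(abs(P[...,1])<.025)&(abs(P[...,0])<.03)&(P[...,2]>.185)&(P[...,2]<.26)
    for nm,k in(('yel',m),('nose',d)):
        q=P[k];print(c,nm,len(q))
        for lo in np.arange(.11,.25,.02):
            s=q[(q[:,2]>lo)&(q[:,2]<lo+.02)]
            if len(s)>4: print('  ',lo.round(2),len(s),s.mean(0).round(4),'y',s[:,1].min().round(4),s[:,1].max().round(4))
E
python3 u.py
```

```text
pad 1 664 [-0.0115  0.0146  0.1229] [0.0128 0.0393 0.1703]
  0.13 [0.0148 0.0178 0.0212]
  0.14 [0.0148 0.0188 0.023 ]
  0.15 [0.0163 0.019  0.0229]
  0.16 [0.0163 0.0189 0.0229]
pad -1 630 [-0.0069 -0.039   0.1231] [ 0.0144 -0.015   0.181 ]
  0.13 [-0.0223 -0.0192 -0.0174]
  0.14 [-0.024  -0.0202 -0.0176]
  0.15 [-0.024  -0.02   -0.0174]
  0.16 [-0.024  -0.0201 -0.0175]
  0.17 [-0.0164 -0.0163 -0.016 ]
scene yel 408
   0.11 118 [0.0129 0.0012 0.1207] y -0.018 0.0173
   0.13 106 [0.013  0.0018 0.1395] y -0.011 0.0173
   0.15 91 [ 0.0135 -0.0004  0.1599] y -0.0125 0.0093
   0.17 56 [0.0123 0.0014 0.1752] y -0.0124 0.0097
scene nose 337
   0.17 38 [0.0075 0.0021 0.1876] y -0.0112 0.008
   0.19 136 [0.0065 0.0028 0.2   ] y -0.0105 0.0075
   0.21 104 [0.0062 0.0026 0.2184] y -0.0114 0.0069
   0.23 59 [0.0065 0.0005 0.2371] y -0.007 0.0052
top yel 407
   0.11 115 [ 0.0134 -0.0028  0.1203] y -0.0166 0.0171
   0.13 108 [ 0.0126 -0.0032  0.1396] y -0.0152 0.0164
   0.15 94 [ 0.0146 -0.0043  0.1601] y -0.0157 0.0068
   0.17 52 [ 0.0144 -0.0065  0.1761] y -0.0172 0.0055
top nose 234
   0.17 18 [ 0.0128 -0.0073  0.1878] y -0.0168 0.0027
   0.19 85 [ 0.0124 -0.0078  0.1997] y -0.0169 0.0033
   0.21 74 [ 0.0111 -0.0091  0.2179] y -0.0182 0.004
   0.23 57 [ 0.0091 -0.0097  0.2377] y -0.0178 0.002
```

```bash
cat > t2.py <<'E'
from plan import *
def stick(name=None):
    im=cam('wrist')
    if name: save(im,name)
    T=np.array(im['T_tool_cam']);h=cv2.cvtColor(im['color'],cv2.COLOR_RGB2HSV).astype(int)
    m=(abs(h[...,0]-26)<9)&(h[...,1]>110)&(h[...,2]>50)
    rows=[]
    def onface(u,v,x=.0133):
        n=cv2.undistortPoints(np.array([[[u,v]]],float),np.array(im['camera_matrix']),np.array(im['distortion']))[0,0]
        d=T[:3,:3]@np.array([n[0],n[1],1]);o=T[:3,3];return o+d*(x-o[0])/d[0]
    for v in range(225,345):
        c=np.where(m[v,260:380])[0]+260
        if len(c)<25: continue
        a=onface(c[0]-.5,v);b=onface(c[-1]+.5,v)
        if .115<a[2]<.172: rows.append((a[2],a[1],b[1]))
    q=np.array(rows);f=lambda y:np.polyfit(q[:,0]-.155,y,1)
    for k,y in(('L',q[:,1]),('R',q[:,2]),('mid',(q[:,1]+q[:,2])/2)):
        print(k,f(y).round(4),end=' ')
    print('width',np.median(q[:,2]-q[:,1]).round(4),len(q))
    # black lower body/nose (x=+12 and +10.5)
    g=cv2.GaussianBlur(im['color'],(3,3),0).max(2).astype(int)
    for v in range(196,240,4): print(v,g[v,290:350:3])
if __name__=='__main__': stick()
E
python3 t2.py
```

```text
L [-0.0347 -0.0155] R [-0.0367  0.0079] mid [-0.0357 -0.0038] width 0.0234 74
196 [198 198 198 197 197 197 196 195 189 193 195 195 196 195 195 195 195 195
 195 195]
200 [207 206 207 207 206 178  99  59  43  56  93 174 205 206 206 205 205 205
 205 205]
204 [174 173 173 173 137  43  29  30  30  30  28  38 133 173 177 177 177 177
 178 178]
208 [127 127 125  68  32  30  31  31  31  30  31  30  31  45 118 129 129 130
 130 130]
212 [191 188 173  45  29  30  30  29  31  30  30  31  31  28 138 187 189 189
 188 189]
216 [196 194 168  38  30  31  30  30  30  29  30  31  30  29 103 193 195 195
 195 196]
220 [133 132  99  28  31  31  30  30  30  30  30  29  31  30  54 133 140 140
 141 142]
224 [133 131  80  29  32  31  32  31  32  31  32  31  32  31  32 105 123 124
 125 124]
228 [232 199 106  35  35  34  35  35  35  36  37  35  35  38  40 142 195 234
 236 235]
232 [225  87 119 161 162 162 162 161 165 166 166 166 166 167 171 134 106 227
 237 237]
236 [227 167 199 206 206 206 206 205 206 205 205 206 205 206 205 199 171 229
 237 237]
```

```bash
cat > ap.py <<'E'
from plan import *
import t2
pg,rg,aim,ra,za=plan(1)
ctrl.move_straight(list(aim(D,.0052)),toq(ra),velocity=.07)
print(np.round(np.array(ctrl.current_position())-aim(D,.0052),4),round(ctrl.current_gripper_width(),4),ctrl.current_gripper_force(),np.round(ctrl.current_contact_force(),1),ctrl.current_t())
t2.stick('a1')
im=cam('scene');save(im,'s4')
a=cv2.imread('pics/a1.png')[100:350,160:480];b=cv2.imread('pics/s4.png')[100:350,250:570]
cv2.imwrite('pics/v4.png',np.hstack([a,b]))
E
python3 ap.py|head -3
```

```text
[ 0.     -0.0003  0.0002] 0.0304 6.469268426299095 [-0.4  0.1 -1.8] 20.225
L [-0.0326 -0.0154] R [-0.0411  0.0077] mid [-0.0369 -0.0039] width 0.0234 74
196 [154 152 108 147 186 216 215 214 207 211 216 217 215 216 210 161 118 143
```

View pics/v4.png

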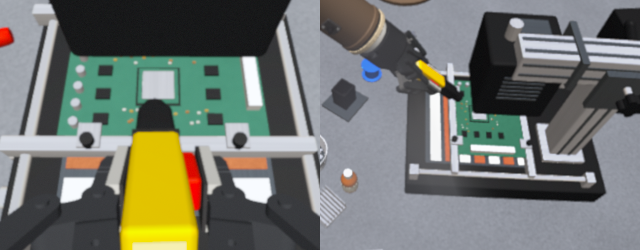

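```bash
cat > sq.py <<'E'
from plan import *
import t2
st=lambda t:print(t,round(ctrl.current_gripper_width(),4),round(ctrl.current_gripper_force(),2),ctrl.current_t())
ctrl.gripper_to(.022,28);st('sq')
t2.stick('a2');st('')
E
python3 sq.py|grep -v '^ \?[0-9]'; cd pics; python3 -c "
import cv2;cv2.imwrite('v5.png',cv2.resize(cv2.imread('a2.png')[100:350,160:480],None,fx=2,fy=2))"
```

```text
sq 0.0271 24.58 20.5417
L [-0.0254 -0.0139] R [-0.0404  0.0092] mid [-0.0329 -0.0024] width 0.0234 74
```

View pics/v5.png

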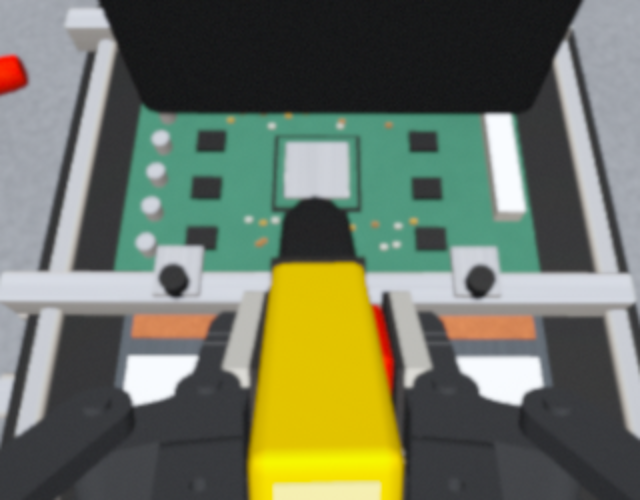

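```bash
cat > re.py <<'E'
from plan import *
import t2
st=lambda t:print(t,round(ctrl.current_gripper_width(),4),round(ctrl.current_gripper_force(),2),ctrl.current_t())
ctrl.pause(2.5);st('held')
for w in (.029,.030,.0304,.0307,.0309,.0310):
    ctrl.gripper_to(w,20);st(w)
    if ctrl.current_gripper_force()<6.6: break
ctrl.pause(.3);st('');t2.stick('a3')
E
python3 re.py|grep -v '^[12]..* \['
```

```text
Traceback (most recent call last):
  File "re.py", line 1, in <module>
    from plan import *
  File "plan.py", line 1, in <module>
    from h import *
  File "h.py", line 1, in <module>
    import numpy as np, cv2
  File "re.py", line 4, in <module>
    ctrl.pause(2.5);st('held')
NameError: name 'ctrl' is not defined
```

Name clash with stdlib `re`; the robot has not moved.

```bash
mv re.py rel.py; python3 rel.py|grep -v '^[12]..* \['
```

```text
held 0.0267 24.58 23.0917
0.029 0.029 10.03 23.3083
0.03 0.0298 7.87 23.525
0.0304 0.0306 7.11 23.7417
0.0307 0.0309 6.67 23.9583
0.0309 0.031 6.26 24.175
 0.0306 6.26 24.475
L [-0.0326 -0.0154] R [-0.0406  0.0077] mid [-0.0366 -0.0039] width 0.0234 74
 153 154]
 153 154]
 154 153]
 154 153]
 152 155]
 154 153]
 154 152]
 153 153]
 154 153]
 152 152]
 181 181]
```

```bash
cat > bk.py <<'E'
from plan import *
pg,rg,aim,ra,za=plan(1)
st=lambda t:print(t,round(ctrl.current_gripper_width(),4),round(ctrl.current_gripper_force(),2),np.round(ctrl.current_contact_force(),1),ctrl.current_t())
rn=rg*R.from_euler('x',-.018)
P=lambda h:list(pg+[0,0,-.155+h]-rn.apply([0,0,.155]))
ctrl.move_straight(list(aim(.20,.0052)),toq(ra),velocity=.07);st('out')
ctrl.move_straight(P(.14),toq(rn),velocity=.06);st('above')
ctrl.move_straight(P(.062),velocity=.07);st('over pocket')
im=cam('wrist');save(im,'b1')
ctrl.move_straight(P(.04),velocity=.05);st('in')
E
python3 bk.py; cd pics; python3 -c "
import cv2;cv2.imwrite('v6.png',cv2.imread('b1.png')[100:360,160:480])"
```

```text
out 0.0309 6.26 [ 0.7  0.1 -2.2] 26.4917
above 0.031 6.26 [-0.2  0.6 -1.5] 28.0833
over pocket 0.0309 6.26 [-0.5  0.3 -1.6] 29.35
in 0.0305 6.26 [ 0.5  0.9 -1. ] 29.9917
```

View pics/v6.png

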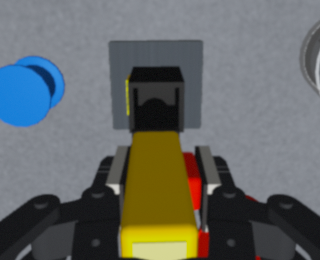

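Picture shows the nose (155,110) centred in the pocket outline (133–183). No contact while entering; lowering home.

```bash
cat > fin.py <<'E'
from plan import *
pg,rg,aim,ra,za=plan(1)
st=lambda t:print(t,round(ctrl.current_gripper_width(),4),round(ctrl.current_gripper_force(),2),np.round(ctrl.current_contact_force(),1),ctrl.current_t())
rn=rg*R.from_euler('x',-.018)
P=lambda h:list(pg+[0,0,-.155+h]-rn.apply([0,0,.155]))
for h in(.004,.001,.0):
    ctrl.move_straight(P(h),velocity=.03);st(h)
ctrl.gripper_to(.034,20);st('open');ctrl.gripper_to(.055,20);ctrl.pause(.3)
ctrl.move_straight(P(.13),velocity=.1);st('up')
q=toq(Rq(ctrl.current_ee_rot()))
ctrl.move_ptp([.40,-.2,.5],toq(rg));ctrl.pause(.3)
im=cam('wrist');save(im,'f1')
Pc=cloud(im);h=cv2.cvtColor(im['color'],cv2.COLOR_RGB2HSV).astype(int)
m=(np.hypot(Pc[...,0]-.469,Pc[...,1]+.205)<.05)&(abs(h[...,0]-27)<8)&(h[...,1]>110)&(Pc[...,2]>.145)
print('top',m.sum(),np.percentile(Pc[m],[5,50,95],axis=0).round(4),cv2.minAreaRect((Pc[m][:,:2]*1000).astype(np.float32)))
s=cam('scene');save(s,'f2')
cv2.imwrite('pics/v7.png',np.hstack([cv2.resize(s['color'][...,::-1],(400,250)),cv2.resize(im['color'][...,::-1],(400,250))]))
E
python3 fin.py
```

```text
0.004 0.0309 6.26 [-0.1  0.1 -1.9] 31.3417
0.001 0.0306 6.26 [ 0.7  0.4 -1.5] 31.5917
0.0 0.0309 6.81 [ 0.   0.  -0.8] 31.8417
open 0.034 0.0 [-1.   0.9 -0.5] 32.0583
up 0.0551 0.0 [-0.5 -0.5  0.1] 34.1417
top 377 [[ 0.4547 -0.2161  0.1486]
 [ 0.4663 -0.2007  0.1524]
 [ 0.4806 -0.1896  0.1542]] ((467.7149353027344, -203.4523468017578), (25.632125854492188, 24.299205780029297), 49.902339935302734)
```

View pics/v7.png

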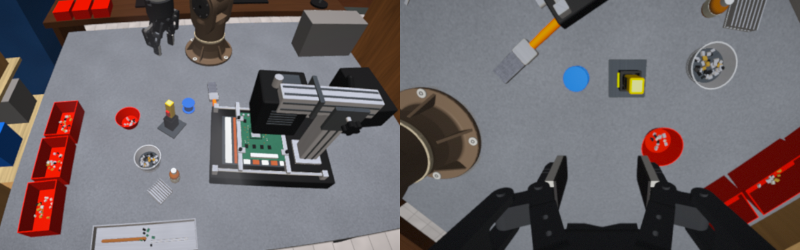

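The thermometer stands in the holder with its top at 0.152 m, as it was at the start, and the bystanders haven't moved.

```bash
python3 -c "
from workcell import ctrl
print(ctrl.close_job(),ctrl.current_t())"
```

```text
the job is handed in; nothing more can be done
the job is handed in; nothing more can be done
```

The job is handed in at about 35 s of the 64 s: aimed at the lid (estimated miss 2–4 mm, about 7 cm away, 45° from vertical), trigger fully in for 2.5 s and let out while still on target, and the thermometer is back home in its holder with nothing else seen to move; the verdict wasn't shown.

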